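# Unlatch the slide cassette and hold it up

## Task

Take the small oil bottle away from beside the cassette dock and stand it upright on the round bottle stand, inside the marked ring. Then pinch the two side catches of the slide cassette together and, keeping it level, lift it straight up out of the dock, at least 10 cm above its seat. Finish while still holding the cassette there by its pinched catches; leave the coverslip box and the tally counter where they are.

Things in the scene. Friction and masses are not known exactly. Their poses are not given: they have to be found in the camera images.
- dock: Fixed grey dock, base plate 116 (x) x 90 (y) x 8 mm, origin at the centre of its underside. The cassette sits on the plate, 8 mm up, with 1.5 mm play, between end walls (28 mm high) and side walls (outside y = +-38 mm) whose inward lips (20.5 to 25 mm up, inner edge at y = +-28.5 mm) hook its noses. Wall cabinets hang 0.45 m above the worktop beyond world x = 0.65 m: keep the arm in front of them.
- cassette: White magazine of microscope slides, 84 (x) x 40 (y) x 59 mm, open at its -x end, about 0.17 kg with its catches. Origin at the centre of its underside, z up, x along its length; it starts seated in the dock with the same axes as the dock, origin 8 mm above the worktop. Its roof (top 59 mm up, 40 mm wide in y) lies between the catches.
- catch_left (a joint): Spring catch on the cassette's +y side, slides inward (to -y). 0 = sprung out and latched under the dock's lip, 0.006 m = fully pressed to its stop. Needs about 2 N to start and 6 N to press home. Below 4 mm it still hooks the lip. Springs back when let go.
- catch_right (a joint): The same catch on the -y side, slides inward (to +y); 0 out and latched, 0.006 m fully pressed.
- catch_left_pad (a point): Middle of the outer face of the left catch's ribbed grip, 27 mm from the cassette's centre plane (+y) when out and 21 mm when pressed, 41 mm above the cassette's underside (49 mm above the worktop when seated). The upright face is 26 mm wide (x) and can be gripped from 26 to 55 mm above the cassette's underside; both faces together are 54 mm apart when out, 42 mm pressed.
- catch_right_pad (a point): The same point on the right catch, on the -y side.
- oil_bottle: Small amber bottle with black cap, 26 mm in diameter, 60 mm high, about 0.06 kg, upright, origin at the centre of its underside. Starts on the worktop about 7 cm from the cassette's centre plane, beside one of the catches (either side).
- bottle_stand: Fixed low round grey stand, 68 mm in diameter and 5 mm high, with a dark ring of 45 mm diameter marked in the middle of its top. Origin at the centre of its underside.
- coverslips: Bystander: small box 32 x 32 x 17 mm, on the worktop beside the other catch, origin at the centre of its underside.
- tally_counter: Bystander: hand tally counter 45 x 61 x 27 mm, on the worktop, origin at the centre of its underside.

How it is judged:
On the way, in this order (a step that is already met when the one before it is completed fails the run):
1. the oil bottle stands upright on the stand, in the ring, released (horizontal distance between oil_bottle and bottle_stand below 0.015 m and z of oil_bottle in the frame of bottle_stand below 0.009 m and angle between oil_bottle's own z axis and vertical below 0.1 rad and linear speed of oil_bottle below 0.02 m/s and contact force between oil_bottle and the fingers below 0.1 N), for 0.2 s.
2. both catches are pressed in while the cassette is still in the dock (value of joint each of catch_left, catch_right above 0.004 m and z of cassette in the frame of dock below 0.014 m), for 0.05 s.
At the end, for the whole second after the job is handed in: Cassette held still by the fingers on both catches (each pressed over 4 mm), underside 80 mm or more above its seat, within 60 mm of above the dock, within 0.2 rad of level, clear of the dock; oil bottle upright and untouched on the stand, within 15 mm of its centre (z of cassette in the frame of dock above 0.088 m and angle between cassette's own z axis and vertical below 0.2 rad and horizontal distance between cassette and dock below 0.06 m and linear speed of cassette below 0.03 m/s and value of joint each of catch_left, catch_right above 0.004 m and contact force between cassette and the fingers above 2 N and contact force between cassette and dock below 0.05 N and horizontal distance between oil_bottle and bottle_stand below 0.015 m and z of oil_bottle in the frame of bottle_stand below 0.009 m and angle between oil_bottle's own z axis and vertical below 0.1 rad and contact force between oil_bottle and the arm below 0.1 N); the arm keeps its last pose, push and grip.
It fails at once if the oil bottle is knocked over (angle between oil_bottle's own z axis and vertical above 0.7 rad).
It fails at once if the cassette is tipped (angle between cassette's own z axis and vertical above 0.4 rad).
It fails at once if the coverslip box is moved more than 25 mm (distance of coverslips from where it was at the start of the episode above 0.025 m).
It fails at once if the tally counter is moved more than 25 mm (distance of tally_counter from where it was at the start of the episode above 0.025 m).
It also fails if it takes over 54 s, if anything falls off the work surface, if the arm or the gripper's body presses on something with over 40 N, if the wrist force passes 120 N, or if a joint passes its speed limit or range.

## Robot

A 7-joint arm with a two-finger parallel gripper is mounted at the origin on a cart in front of the work surface, level with it; the furniture and walls round the work are solid. World frame = base frame: x ahead of the robot, y to its left, z up, the work surface at z = 0. Lengths are in m, angles in rad, forces in N, time in s.
With the tool pointing down it reaches from about 0.4 to 0.9 m from the base axis. Payload 5.6 kg.
Tool frame: the origin (TCP) lies where the fingers leave the gripper's body, on its centre line; the fingertips stand 88 mm ahead of it and the grasp point (between the pads) lies 69 mm ahead of it (r.grasp_offset is the distance from the TCP to the grasp point, in m); z points along the fingers, y is the direction in which the jaws open and shut (so a half turn about z gives the same grasp; the last joint's range is limited). The gripper opens to 92 mm and grips with 3 to 60 N. Pads are 20 mm wide; open, the fingers measure 128 mm over their backs; the gripper's body (75 mm by 189 mm) begins 69 mm behind the grasp point.
Start: joints at [1.256, 0.468, -0.012, 1.603, 0.006, 1.071, -0.056], TCP at [0.174, -0.626, 0.303] pointing down, gripper open.
Joint ranges: [-2.53, 2.53], [-0.31, 2.02], [-1.57, 1.55], [0.28, 2.44], [-1.29, 4.43], [0.15, 1.84], [-2.92, 2.92]. Speed limits (rad/s): [2.57, 2.57, 3.14, 3.14, 3.14, 3.14, 3.14].

## Interface

Orientations are given as a unit quaternion [x, y, z, w].
In Python, from station import r, cams, job_done gives the robot as it stands. The module is installed in compiled form; this text tells all that it offers.
- The arm moves only by the shell command python3 -m crank 'ROWS' [FORCE]. ROWS is JSON, a list of rows, each an object of numbers: "rx", "ry", "rz": the turn, a rotation vector about the tool's x, y, z normalised to -1 to 1, where 1 is 45 degrees; "tx", "ty", "tz": the shift along the tool's x, y, z normalised to -1 to 1, where 1 is 0.6 m; "hand": the gripper command: -1 is shut, 1 is fully open, values between are in proportion. In form: [{"rx": .., "ry": .., "rz": .., "tx": .., "ty": .., "tz": .., "hand": ..}, ...]. A call has 1 to 20 rows; each row is the pose to reach, as a shift and turn from the pose commanded when the call began, along the tool's axes at that moment; what a row does not reach only later rows make up. A row lasts 1/12 s, in which the tool goes at most 41.7 mm and 7.16 degrees, less where a joint would pass 70% of its speed; a pose out of reach is approached as far as the arm can. A call with a number of a shift or a turn outside -1 to 1 is refused whole. A call with a gripper value outside its range is refused whole. The fingers move at their own pace and stop on an object; FORCE is the grip in N (left out, the last holds). Time passes only in rows, so rows that repeat a pose let the fingers close. It gives the time, the measured TCP pose, the force and the opening at its end, in the units of the state.
- r.get_state(): the state, without advancing time (a new reading comes with each control period).
- cams.get_image(name): name is "scene" or "top"; returns the picture (384x512x3 uint8, red, green, blue); there is no depth.
- cams.camera_params(name): a dict with "camera_matrix" (3x3 intrinsics, pixels), "rvec" (rotation vector, rad) and "tvec" (3), from world to camera coordinates, as OpenCV has them. Camera axes: x right, y down, z forward; pixel columns grow to the right and rows downward; lengths in m; the calibration is good to about 2 mm. A picture is of the moment at which its call begins. camera_params takes no time and is no camera call.
- job_done(): hands the job in, once; it reports no verdict.
Trained networks look in the newest picture that a camera, given by its name, has taken for a name from the list of things; names that differ only in an ending like _2 or _b are one class to them, and where a whole thing is asked for, a point or a joint stands for the part that bears it (a point fixed in the world has none). Each returns a list of dicts, best first, with "p" (0 to 1); they miss things now and then, are a little off and sometimes report something else, mostly with a low value. They report only what shows in the picture. A call takes as long as a camera call.
- cams.boxes_of(label, camera): "rect" ([left, top, right, bottom] in pixels, round what is visible of it).
- cams.pinpoint(label, camera): "point" ([column, row] in pixels: a listed point, or the origin of a listed thing).
The state is a dict: "t": time; "joint_positions": joint angles; "qd": joint speeds; "tau": joint torques, N m; "tool_pos": TCP position; "tool_rot": TCP orientation; "wrist_force": force on the tool from outside, world axes, zero at the start; "torque": the same for the moment, N m; "width": opening from 0.0 (shut) to 1.0 (fully open).
Only numpy, scipy, OpenCV 4.12 (cv2) and the standard library are available. Lean on these libraries where they do the work, as an engineer would, in place of code of your own. Each camera call takes 0.05 s, during which the arm holds its last target.

## Working session

There is one attempt and no reset: what is moved stays moved. The work goes in short steps, Python scripts to look and compute and a shell command to move; the robot and the scene stay as the last step left them, time stands still between calls to the robot, and variables do not carry over. Pictures are saved under pics/ and viewed, and the job is handed in when it is done.

```bash
mkdir -p pics
cat > h.py <<'E'
import numpy as np, cv2
from station import r, cams, job_done
from scipy.spatial.transform import Rotation as R
def cam(n):
    p=cams.camera_params(n); return np.array(p["camera_matrix"]),np.array(p["rvec"],float).ravel(),np.array(p["tvec"],float).ravel()
def ray(n,px,z):
    K,rv,t=cam(n); M=cv2.Rodrigues(rv)[0]; d=M.T@np.linalg.inv(K)@np.array([px[0],px[1],1.]); c=-M.T@t
    return c+d*(z-c[2])/d[2]
def proj(n,P):
    K,rv,t=cam(n); return cv2.projectPoints(np.array(P,float).reshape(-1,3),rv,t,K,None)[0].reshape(-1,2)
def save(n,f):
    cv2.imwrite("pics/"+f,cv2.cvtColor(cams.get_image(n),cv2.COLOR_RGB2BGR))
E
python3 - <<'E'
from h import *
s=r.get_state(); print({k:np.round(v,3) for k,v in s.items()}, r.grasp_offset)
for n in("scene","top"):
    save(n,n+"0.png")
    K,rv,t=cam(n); print(n,np.round(-cv2.Rodrigues(rv)[0].T@t,3),K[0,0])
    for l,z in(("oil_bottle",0),("bottle_stand",0),("dock",0),("cassette",.008),("coverslips",0),("tally_counter",0),("catch_left_pad",.049),("catch_right_pad",.049)):
        for d in cams.pinpoint(l,n)[:2]: print(l,np.round(d["point"],1),round(d["p"],2),np.round(ray(n,d["point"],z),4))
E
```

```text
{'t': np.float64(0.0), 'joint_positions': array([ 1.256,  0.468, -0.012,  1.604,  0.006,  1.071, -0.056]), 'qd': array([-0.   ,  0.001,  0.001, -0.002,  0.001, -0.001, -0.001]), 'tau': array([ 0.0000e+00, -5.2057e+01, -1.3000e-02, -2.4375e+01, -5.7000e-02,
        1.7000e-02,  0.0000e+00]), 'tool_pos': array([ 0.174, -0.626,  0.302]), 'tool_rot': array([ 0.991,  0.135, -0.   , -0.001]), 'wrist_force': array([-0.539, -0.363,  0.997]), 'torque': array([ 0.011, -0.045, -0.049]), 'width': np.float64(1.002)} 0.0694
scene [0.132 0.949 0.603] 456.2373901163755
oil_bottle [257.4 232. ] 0.53 [0.5245 0.1279 0.    ]
bottle_stand [193.8 305. ] 0.61 [0.5195 0.4094 0.    ]
dock [271.7 216.9] 0.8 [0.5234 0.0492 0.    ]
cassette [268.9 210.4] 0.81 [0.5377 0.0359 0.008 ]
catch_left_pad [266.9 201.5] 0.5 [0.5322 0.0626 0.049 ]
catch_right_pad [269.6 204.6] 0.66 [0.52   0.0732 0.049 ]
top [0.427 0.086 1.068] 437.4182090096978
oil_bottle [242.7 185.2] 0.57 [0.5319 0.1109 0.    ]
bottle_stand [123.7 187.4] 0.71 [0.5248 0.4022 0.    ]
dock [269.4 186.4] 0.67 [0.5293 0.0454 0.    ]
cassette [265.2 189.2] 0.55 [0.5216 0.0559 0.008 ]
coverslips [295.9 183.9] 0.64 [ 0.5358 -0.0196  0.    ]
tally_counter [391.  191.6] 0.86 [ 0.5182 -0.2531  0.    ]
catch_left_pad [296.6 182.6] 0.53 [ 0.5339 -0.0164  0.049 ]
catch_left_pad [258.1 187. ] 0.46 [0.523  0.0737 0.049 ]
catch_right_pad [279.3 185.4] 0.57 [0.5271 0.0241 0.049 ]
```

Run:
```python
import cv2
a=cv2.imread("pics/top0.png"); b=cv2.imread("pics/scene0.png")
cv2.imwrite("pics/top0c.png",cv2.resize(a[130:250,90:340],None,fx=3.2,fy=3.2,interpolation=cv2.INTER_CUBIC))
cv2.imwrite("pics/sc0c.png",cv2.resize(b[130:330,140:390],None,fx=3,fy=3,interpolation=cv2.INTER_CUBIC))
```

```text
(no output)
```

View pics/top0.png

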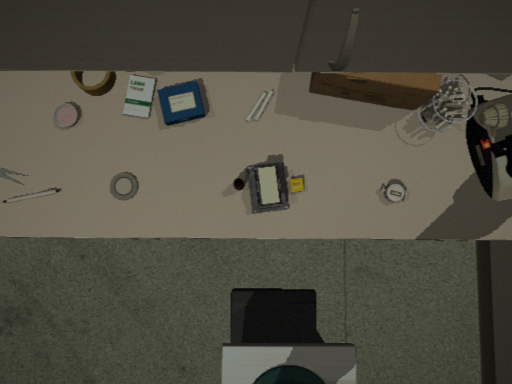

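View pics/top0c.png

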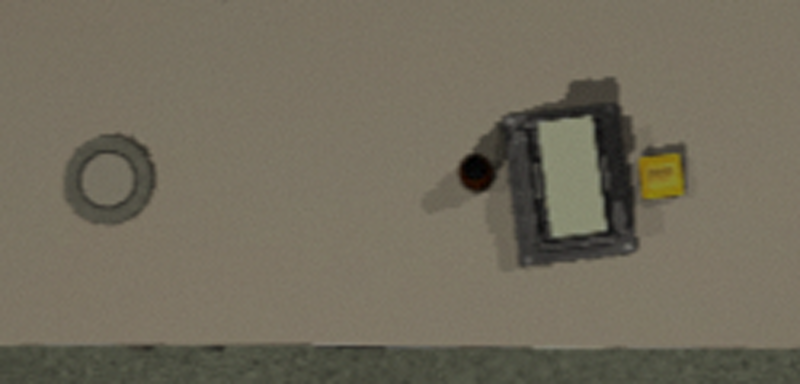

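View pics/sc0c.png

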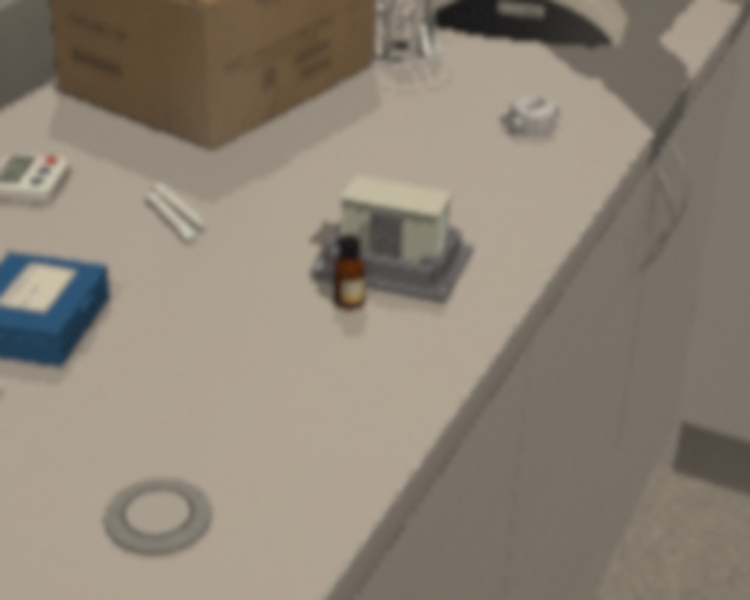

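The top view shows the dock at about (269,187), the bottle on its +y side at (239,184), the coverslips at (297,185) and the stand at (124,186). The scene view agrees with this. Next I'll refine the poses by segmentation.

Run:
```python
from h import *
a=cv2.imread("pics/top0.png").astype(int); b=cv2.imread("pics/scene0.png").astype(int)
# roof in top
def comp(m,p):
    n,l,s,c=cv2.connectedComponentsWithStats(m.astype(np.uint8)); i=l[p[1],p[0]]; return (l==i).astype(np.uint8),s[i],c[i]
print(a[187,269],a[187,250],a[184,239],a[186,113],a[186,124])
m,s,c=comp(a.min(2)>105,(269,187)); print(s,c)
m[:,:]=m; 
W=np.array([ray("top",(x,y),.067)[:2] for y,x in np.argwhere(m)]); 
u=np.float32(W*1000); rect=cv2.minAreaRect(u); print("roof",W.mean(0),rect)
m2,s,c=comp((a.max(2)<80)&(np.arange(512)[None]>246)&(np.arange(512)[None]<292)&(np.arange(384)[:,None]>150)&(np.arange(384)[:,None]<220),(252,187)); print("dock",s)
W=np.array([ray("top",(x,y),.02)[:2] for y,x in np.argwhere(m2)]);print(cv2.minAreaRect(np.float32(W*1000)))
# roof corners by hand
for p in((537,123),(593,116),(607,232),(551,240)):
    q=((p[0]+.5)/3.2-.5+90,(p[1]+.5)/3.2-.5+130); print(q,ray("top",q,.067))
for nm,p,z in(("bot",(477,171),.06),("stand",(110,179),.005),("box",(661,175),.017)):
    q=((p[0]+.5)/3.2-.5+90,(p[1]+.5)/3.2-.5+130); print(nm,ray("top",q,z))
for nm,p,z in(("bot captop",(348,241),.06),("bot bottom c",(349,299),.0),("stand",(158,513),.005),("r1",(346,180),.067),("r1",(449,193),.067),("r0",(342,203),.067),("r0",(446,213),.067)):
    q=((p[0]+.5)/3-.5+140,(p[1]+.5)/3-.5+130); print(nm,ray("scene",q,z))
```

```text
[114 139 136] [48 51 52] [10 10  8] [63 73 74] [ 97 112 115]
[259 167  20  37 563] [268.18827709 184.72824156]
roof [0.52678891 0.05078695] ((527.0100708007812, 50.96644973754883), (82.25560760498047, 36.692108154296875), 7.358322620391846)
dock [ 247  155   42   58 1300]
((535.5081787109375, 49.91548156738281), (134.21485900878906, 98.53362274169922), 7.423562526702881)
(257.46875, 168.09375) [0.5651747  0.07561597 0.067     ]
(274.96875, 165.90625) [0.57050966 0.03522128 0.067     ]
(279.34375, 202.15625) [0.48674944 0.02512068 0.067     ]
(261.84375, 204.65625) [0.48079816 0.0652056  0.067     ]
bot [0.53084614 0.11880573 0.06      ]
stand [0.52876998 0.40002518 0.005     ]
box [ 0.53302702 -0.01870694  0.017     ]
bot captop [0.5301143  0.12889575 0.06      ]
bot bottom c [0.53267056 0.11915479 0.        ]
stand [0.52533454 0.4051457  0.005     ]
r1 [0.57061853 0.05203524 0.067     ]
r1 [0.48682463 0.03144089 0.067     ]
r0 [0.55590529 0.08848002 0.067     ]
r0 [0.47599242 0.06319224 0.067     ]
```

```bash
cat > ov.py <<'E'
from h import *
def draw(n,f,out,x0,y0,x1,y1,k,items):
    im=cv2.imread("pics/"+f)[y0:y1,x0:x1]; im=cv2.resize(im,None,fx=k,fy=k,interpolation=cv2.INTER_CUBIC)
    for P,col in items:
        q=(proj(n,P)-[x0,y0]+.5)*k-.5
        cv2.polylines(im,[np.int32(q*16).reshape(-1,1,2)],True,col,1,cv2.LINE_AA,4)
    cv2.imwrite("pics/"+out,im)
def rect(c,yaw,lx,ly,z):
    M=R.from_euler('z',yaw).as_matrix(); return [M@[sx*lx/2,sy*ly/2,0]+[c[0],c[1],z] for sx,sy in((1,1),(1,-1),(-1,-1),(-1,1))]
def circ(c,d,z): return [[c[0]+d/2*np.cos(t),c[1]+d/2*np.sin(t),z] for t in np.linspace(0,6.28,40)]
def items(c,yaw,b,s):
    return [(rect(c,yaw,.084,.04,.067),(0,0,255)),(rect(c,yaw,.116,.09,0.008),(0,255,0)),(rect(c,yaw,.116,.09,0.0),(0,255,0)),
     (circ(b,.026,0),(255,0,255)),(circ(b,.018,.06),(255,0,255)),(circ(s,.068,.005),(255,255,0)),(circ(s,.045,.005),(255,255,0))]
E
cat > ov1.py <<'E'
from ov import *
import sys
I=items((.5262,.0508),np.radians(7.2),(.531,.119),(.528,.401))
draw("top","top0.png","ovt.png",225,150,310,225,9,I)
draw("top","top0.png","ovts.png",90,150,160,220,5,I)
draw("scene","scene0.png","ovs.png",230,175,310,240,9,I)
draw("scene","scene0.png","ovss.png",160,270,230,330,5,I)
a,b=cv2.imread("pics/ovts.png"),cv2.imread("pics/ovss.png")
cv2.imwrite("pics/ovst.png",np.hstack([a[:300],b]))
E
python3 ov1.py
```

```text
(no output)
```

View pics/ovt.png

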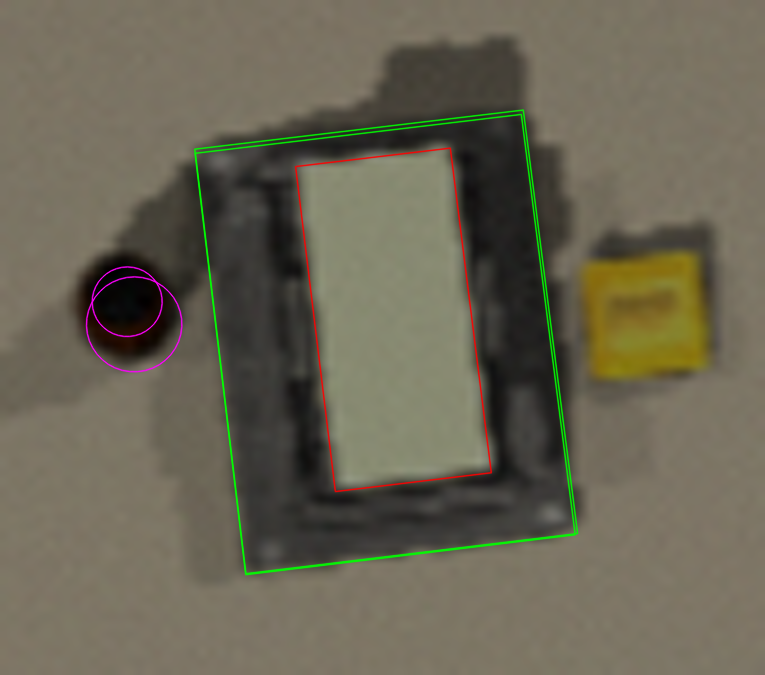

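View pics/ovs.png

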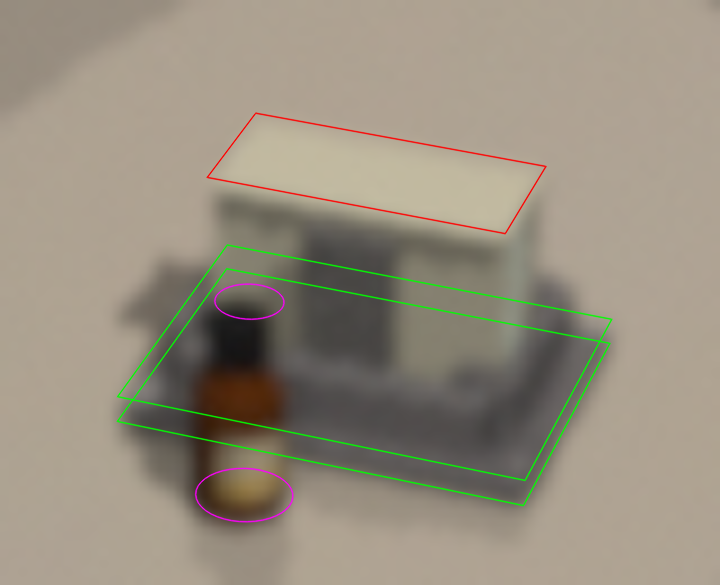

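View pics/ovst.png

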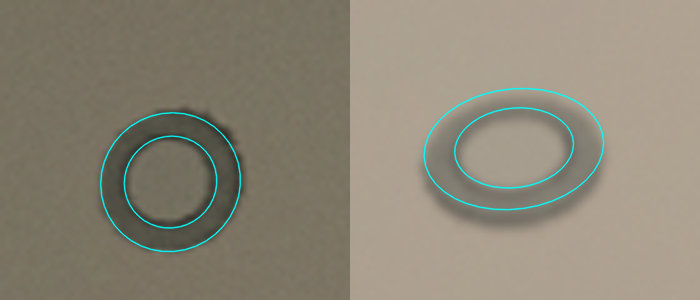

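```bash
cat > go.py <<'E'
from h import *
import sys
def calc(pos,yawdeg,P=None,Q=None):
    s=r.get_state(); P=np.array(s["tool_pos"]) if P is None else P; M=R.from_quat(s["tool_rot"])
    T=R.from_euler('z',yawdeg,degrees=True)*R.from_euler('x',180,degrees=True)
    d=M.inv().apply(np.array(pos)-P)/.6; rv=np.degrees((M.inv()*T).as_rotvec())/45
    print("t",round(s["t"],2),"P",np.round(P,4),"w",round(s["width"],3),"F",np.round(s["wrist_force"],1))
    print("t:",np.round(d,4),"r:",np.round(rv,4),"rows:",np.linalg.norm(d)*.6/.0417,np.linalg.norm(rv)*45/7.16)
a=[float(x) for x in sys.argv[1:]]
if a: calc(a[:3],a[3])
E
python3 go.py .45 -.25 .303 56
```

```text
t 0.9 P [ 0.1745 -0.6261  0.3027] w 1.001 F [-0.2  1.   1. ]
t: [ 6.106e-01 -4.806e-01 -6.000e-04] r: [ 0.000e+00  1.000e-04 -8.984e-01] rows: 11.18119286210942 5.646416228583732
```

```bash
python3 -m crank '[{"tx":0.2,"ty":-0.16,"rz":-0.3,"hand":1},{"tx":0.61,"ty":-0.48,"rz":-0.9,"hand":1},{"tx":0.61,"ty":-0.48,"rz":-0.9,"hand":1},{"tx":0.61,"ty":-0.48,"rz":-0.9,"hand":1},{"tx":0.61,"ty":-0.48,"rz":-0.9,"hand":1},{"tx":0.61,"ty":-0.48,"rz":-0.9,"hand":1},{"tx":0.61,"ty":-0.48,"rz":-0.9,"hand":1},{"tx":0.61,"ty":-0.48,"rz":-0.9,"hand":1},{"tx":0.61,"ty":-0.48,"rz":-0.9,"hand":1},{"tx":0.61,"ty":-0.48,"rz":-0.9,"hand":1},{"tx":0.61,"ty":-0.48,"rz":-0.9,"hand":1},{"tx":0.61,"ty":-0.48,"rz":-0.9,"hand":1},{"tx":0.61,"ty":-0.48,"rz":-0.9,"hand":1},{"tx":0.61,"ty":-0.48,"rz":-0.9,"hand":1}]' 10; python3 go.py .531 .120 .25 97.2
```

```text
t 0.9 P [ 0.1745 -0.6261  0.3027] w 1.001 F [-0.2  1.   1. ]
t: [ 0.9062 -1.0384  0.0878] r: [-0.000e+00  1.000e-04 -1.814e+00] rows: 19.870969811634843 11.400606161350723$[0]: bad value
```

```bash
python3 -m crank '[{"rx":0,"ry":0,"rz":-0.3,"tx":0.2,"ty":-0.16,"tz":0,"hand":1},{"rx":0,"ry":0,"rz":-0.9,"tx":0.61,"ty":-0.48,"tz":0,"hand":1},{"rx":0,"ry":0,"rz":-0.9,"tx":0.61,"ty":-0.48,"tz":0,"hand":1},{"rx":0,"ry":0,"rz":-0.9,"tx":0.61,"ty":-0.48,"tz":0,"hand":1},{"rx":0,"ry":0,"rz":-0.9,"tx":0.61,"ty":-0.48,"tz":0,"hand":1},{"rx":0,"ry":0,"rz":-0.9,"tx":0.61,"ty":-0.48,"tz":0,"hand":1},{"rx":0,"ry":0,"rz":-0.9,"tx":0.61,"ty":-0.48,"tz":0,"hand":1},{"rx":0,"ry":0,"rz":-0.9,"tx":0.61,"ty":-0.48,"tz":0,"hand":1},{"rx":0,"ry":0,"rz":-0.9,"tx":0.61,"ty":-0.48,"tz":0,"hand":1},{"rx":0,"ry":0,"rz":-0.9,"tx":0.61,"ty":-0.48,"tz":0,"hand":1},{"rx":0,"ry":0,"rz":-0.9,"tx":0.61,"ty":-0.48,"tz":0,"hand":1},{"rx":0,"ry":0,"rz":-0.9,"tx":0.61,"ty":-0.48,"tz":0,"hand":1},{"rx":0,"ry":0,"rz":-0.9,"tx":0.61,"ty":-0.48,"tz":0,"hand":1},{"rx":0,"ry":0,"rz":-0.9,"tx":0.61,"ty":-0.48,"tz":0,"hand":1}]' 10; python3 go.py .531 .120 .25 97.2
```

```text
t: 2.07
tool_pos: [0.4495, -0.2508, 0.3027]
tool_rot: [0.883, 0.47, -0.0, 0.0]
wrist_force: [-0.4, -1.2, -0.4]
width: 1.0
t 2.07 P [ 0.4495 -0.2508  0.3027] w 1.0 F [-0.4 -1.2 -0.4]
t: [ 0.5888 -0.232   0.0874] r: [-4.000e-04  8.000e-04 -9.132e-01] rows: 9.192299179341429 5.73941166714481
```

Next, to above the bottle.

```bash
python3 -m crank '[{"rx":0,"ry":0,"rz":-0.913,"tx":0.589,"ty":-0.232,"tz":0.087,"hand":1},{"rx":0,"ry":0,"rz":-0.913,"tx":0.589,"ty":-0.232,"tz":0.087,"hand":1},{"rx":0,"ry":0,"rz":-0.913,"tx":0.589,"ty":-0.232,"tz":0.087,"hand":1},{"rx":0,"ry":0,"rz":-0.913,"tx":0.589,"ty":-0.232,"tz":0.087,"hand":1},{"rx":0,"ry":0,"rz":-0.913,"tx":0.589,"ty":-0.232,"tz":0.087,"hand":1},{"rx":0,"ry":0,"rz":-0.913,"tx":0.589,"ty":-0.232,"tz":0.087,"hand":1},{"rx":0,"ry":0,"rz":-0.913,"tx":0.589,"ty":-0.232,"tz":0.087,"hand":1},{"rx":0,"ry":0,"rz":-0.913,"tx":0.589,"ty":-0.232,"tz":0.087,"hand":1},{"rx":0,"ry":0,"rz":-0.913,"tx":0.589,"ty":-0.232,"tz":0.087,"hand":1},{"rx":0,"ry":0,"rz":-0.913,"tx":0.589,"ty":-0.232,"tz":0.087,"hand":1},{"rx":0,"ry":0,"rz":-0.913,"tx":0.589,"ty":-0.232,"tz":0.087,"hand":1},{"rx":0,"ry":0,"rz":-0.913,"tx":0.589,"ty":-0.232,"tz":0.087,"hand":1}]' 10
python3 - <<'E'
from h import *
save("top","t1.png"); save("scene","s1.png")
s=r.get_state(); P=np.array(s["tool_pos"]); M=R.from_quat(s["tool_rot"])
for n,f in(("top","t1.png"),("scene","s1.png")):
    im=cv2.imread("pics/"+f)
    c=proj(n,P)[0]
    # fingertip corners predicted: inner faces at +-46mm y, +-10 x, z 88
    x0,y0=int(c[0])-60,int(c[1])-45
    o=cv2.resize(im[y0:y0+110,x0:x0+130],None,fx=5,fy=5,interpolation=cv2.INTER_CUBIC)
    for sy in(1,-1):
        q=(proj(n,[P+M.apply([a,sy*b,.088]) for a,b in((.01,.046),(.01,.064),(-.01,.064),(-.01,.046))])-[x0,y0]+.5)*5-.5
        cv2.polylines(o,[np.int32(q).reshape(-1,1,2)],True,(0,0,255),1)
    cv2.imwrite("pics/o"+f,o)
E
```

```text
t: 3.07
tool_pos: [0.5317, 0.1181, 0.25]
tool_rot: [0.662, 0.749, -0.001, 0.0]
wrist_force: [0.3, -1.1, -0.2]
width: 1.001
```

View pics/ot1.png

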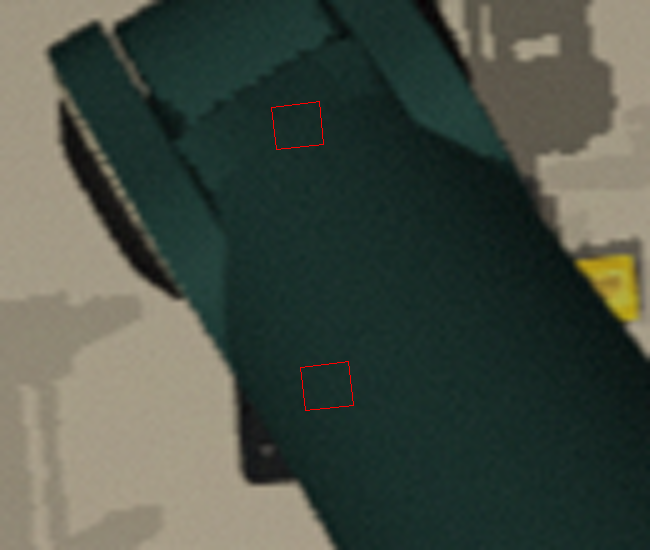

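View pics/os1.png

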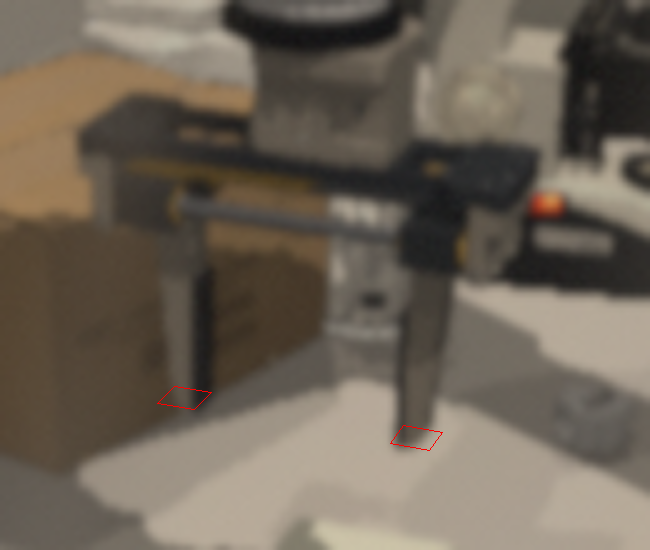

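The predicted fingertips (red) match the visible ones to within about 1 px, at (188,400) and (415,445) in the crop. The calibration is consistent, so I'll descend.

```bash
python3 go.py .531 .121 .0994 97.2
```

```text
t 3.17 P [0.5318 0.1171 0.2503] w 0.999 F [ 0.  -0.1  1. ]
t: [ 0.0071 -0.0004  0.2515] r: [-0.0008  0.0023 -0.0067] rows: 3.6200392732042133 0.044725901827930854
```

```bash
python3 -m crank '[{"rx":0,"ry":0,"rz":0,"tx":0.007,"ty":0,"tz":0.05,"hand":1},{"rx":0,"ry":0,"rz":0,"tx":0.007,"ty":0,"tz":0.1,"hand":1},{"rx":0,"ry":0,"rz":0,"tx":0.007,"ty":0,"tz":0.15,"hand":1},{"rx":0,"ry":0,"rz":0,"tx":0.007,"ty":0,"tz":0.18,"hand":1},{"rx":0,"ry":0,"rz":0,"tx":0.007,"ty":0,"tz":0.2,"hand":1},{"rx":0,"ry":0,"rz":0,"tx":0.007,"ty":0,"tz":0.22,"hand":1},{"rx":0,"ry":0,"rz":0,"tx":0.007,"ty":0,"tz":0.24,"hand":1},{"rx":0,"ry":0,"rz":0,"tx":0.007,"ty":0,"tz":0.25,"hand":1},{"rx":0,"ry":0,"rz":0,"tx":0.007,"ty":0,"tz":0.25,"hand":1}]' 10; python3 go.py .531 .121 .0994 97.2
python3 -c "
from h import *
save('scene','s2.png'); a=cv2.imread('pics/s2.png')[130:270,200:340]; cv2.imwrite('pics/s2c.png',cv2.resize(a,None,fx=4.2,fy=4.2,interpolation=cv2.INTER_CUBIC))"
```

```text
t: 3.92
tool_pos: [0.5307, 0.1241, 0.0996]
tool_rot: [0.662, 0.75, -0.001, -0.0]
wrist_force: [-0.9, 0.4, 0.5]
width: 1.002
t 3.92 P [0.5307 0.1241 0.0996] w 1.002 F [-0.9  0.4  0.5]
t: [-0.0051 -0.0002  0.0004] r: [-0.0016  0.0005 -0.0017] rows: 0.07400514653517558 0.014731432045677409
```

View pics/s2c.png

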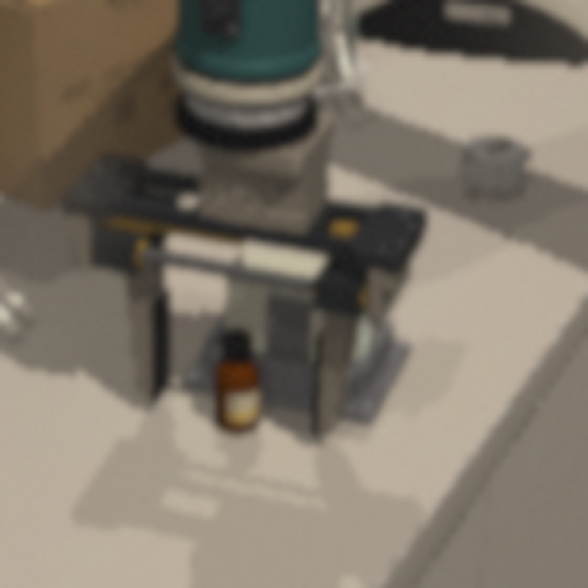

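The fingers straddle the bottle and the midpoint of the tips is on its base. Closing now.

```bash
python3 -m crank '[{"rx":0,"ry":0,"rz":0,"tx":0,"ty":0,"tz":0,"hand":-1},{"rx":0,"ry":0,"rz":0,"tx":0,"ty":0,"tz":0,"hand":-1},{"rx":0,"ry":0,"rz":0,"tx":0,"ty":0,"tz":0,"hand":-1},{"rx":0,"ry":0,"rz":0,"tx":0,"ty":0,"tz":0,"hand":-1},{"rx":0,"ry":0,"rz":0,"tx":0,"ty":0,"tz":0,"hand":-1},{"rx":0,"ry":0,"rz":0,"tx":0,"ty":0,"tz":0,"hand":-1},{"rx":0,"ry":0,"rz":0,"tx":0,"ty":0,"tz":0,"hand":-1},{"rx":0,"ry":0,"rz":0,"tx":0,"ty":0,"tz":0,"hand":-1},{"rx":0,"ry":0,"rz":0,"tx":0,"ty":0,"tz":0,"hand":-1},{"rx":0,"ry":0,"rz":0,"tx":0,"ty":0,"tz":0,"hand":-1},{"rx":0,"ry":0,"rz":0,"tx":0,"ty":0,"tz":0,"hand":-1},{"rx":0,"ry":0,"rz":0,"tx":0,"ty":0,"tz":0,"hand":-1}]' 12; python3 go.py .531 .121 .16 97.2
```

```text
t: 4.97
tool_pos: [0.531, 0.1246, 0.1004]
tool_rot: [0.662, 0.75, 0.0, 0.0]
wrist_force: [1.1, -0.6, 0.1]
width: 0.277
t 4.97 P [0.531  0.1246 0.1004] w 0.277 F [ 1.1 -0.6  0.1]
t: [-0.0059 -0.0008 -0.0993] r: [ 0.0001  0.     -0.001 ] rows: 1.4306627107274907 0.006457693613008116
```

```bash
python3 -m crank '[{"rx":0,"ry":0,"rz":0,"tx":0,"ty":0,"tz":-0.02,"hand":-1},{"rx":0,"ry":0,"rz":0,"tx":0,"ty":0,"tz":-0.05,"hand":-1},{"rx":0,"ry":0,"rz":0,"tx":0,"ty":0,"tz":-0.08,"hand":-1},{"rx":0,"ry":0,"rz":0,"tx":0,"ty":0,"tz":-0.1,"hand":-1},{"rx":0,"ry":0,"rz":0,"tx":0,"ty":0,"tz":-0.1,"hand":-1}]' 12; python3 go.py .527 .401 .16 97.2
```

```text
t: 5.38
tool_pos: [0.5324, 0.1251, 0.1634]
tool_rot: [0.662, 0.75, 0.002, 0.002]
wrist_force: [-0.3, 0.1, -0.8]
width: 0.276
t 5.38 P [0.5324 0.1251 0.1634] w 0.276 F [-0.3  0.1 -0.8]
t: [0.4574 0.0483 0.0061] r: [ 0.0063 -0.0004 -0.0011] rows: 6.617846346456119 0.040334099512460225
```

```bash
python3 -m crank '[{"rx":0,"ry":0,"rz":0,"tx":0.03,"ty":0.003,"tz":0,"hand":-1},{"rx":0,"ry":0,"rz":0,"tx":0.08,"ty":0.008,"tz":0,"hand":-1},{"rx":0,"ry":0,"rz":0,"tx":0.13,"ty":0.014,"tz":0,"hand":-1},{"rx":0,"ry":0,"rz":0,"tx":0.18,"ty":0.019,"tz":0,"hand":-1},{"rx":0,"ry":0,"rz":0,"tx":0.23,"ty":0.024,"tz":0,"hand":-1},{"rx":0,"ry":0,"rz":0,"tx":0.28,"ty":0.03,"tz":0,"hand":-1},{"rx":0,"ry":0,"rz":0,"tx":0.33,"ty":0.035,"tz":0,"hand":-1},{"rx":0,"ry":0,"rz":0,"tx":0.38,"ty":0.04,"tz":0,"hand":-1},{"rx":0,"ry":0,"rz":0,"tx":0.42,"ty":0.044,"tz":0,"hand":-1},{"rx":0,"ry":0,"rz":0,"tx":0.445,"ty":0.047,"tz":0,"hand":-1},{"rx":0,"ry":0,"rz":0,"tx":0.457,"ty":0.048,"tz":0,"hand":-1},{"rx":0,"ry":0,"rz":0,"tx":0.457,"ty":0.048,"tz":0,"hand":-1},{"rx":0,"ry":0,"rz":0,"tx":0.457,"ty":0.048,"tz":0,"hand":-1},{"rx":0,"ry":0,"rz":0,"tx":0.457,"ty":0.048,"tz":0,"hand":-1}]' 12; python3 go.py .527 .401 .1054 97.2
python3 - <<'E'
from ov import *
save("scene","s3.png"); save("top","t3.png")
s=r.get_state(); P=np.array(s["tool_pos"]); print(P)
it=[(circ((P[0],P[1]),.026,P[2]-.1),(255,0,255)),(circ((P[0],P[1]),.018,P[2]-.04),(255,0,255)),(circ((.528,.401),.068,.005),(255,255,0)),(circ((.528,.401),.045,.005),(255,255,0))]
draw("scene","s3.png","s3o.png",120,200,260,340,5,it)
draw("top","t3.png","t3o.png",80,130,200,250,5,it)
E
```

```text
t: 6.55
tool_pos: [0.5262, 0.398, 0.1601]
tool_rot: [0.662, 0.749, -0.001, 0.001]
wrist_force: [-0.4, -0.3, -0.4]
width: 0.274
t 6.55 P [0.5262 0.398  0.1601] w 0.274 F [-0.4 -0.3 -0.4]
t: [0.0049 0.002  0.0911] r: [-0.0004  0.0025 -0.0038] rows: 1.3126742068806199 0.028634123574108637
[0.52624092 0.39832894 0.16035295]
```

View pics/s3o.png

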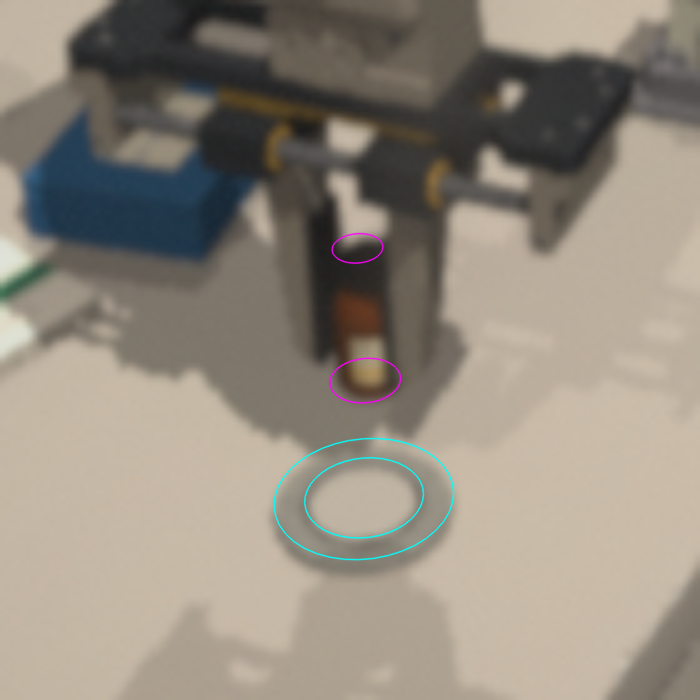

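View pics/t3o.png

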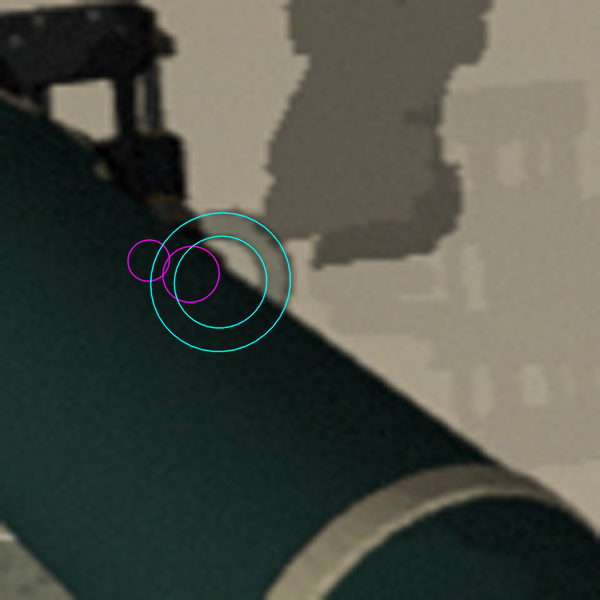

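```bash
python3 -m crank '[{"rx":0,"ry":0,"rz":0,"tx":0.006,"ty":0.002,"tz":0.02,"hand":-1},{"rx":0,"ry":0,"rz":0,"tx":0.006,"ty":0.002,"tz":0.04,"hand":-1},{"rx":0,"ry":0,"rz":0,"tx":0.006,"ty":0.002,"tz":0.06,"hand":-1},{"rx":0,"ry":0,"rz":0,"tx":0.006,"ty":0.002,"tz":0.075,"hand":-1},{"rx":0,"ry":0,"rz":0,"tx":0.006,"ty":0.002,"tz":0.083,"hand":-1},{"rx":0,"ry":0,"rz":0,"tx":0.006,"ty":0.002,"tz":0.086,"hand":-1},{"rx":0,"ry":0,"rz":0,"tx":0.006,"ty":0.002,"tz":0.086,"hand":-1},{"rx":0,"ry":0,"rz":0,"tx":0.006,"ty":0.002,"tz":0.086,"hand":-1}]' 12; python3 go.py .527 .403 .1054 97.2
```

```text
t: 7.32
tool_pos: [0.5262, 0.4042, 0.109]
tool_rot: [0.662, 0.75, 0.0, -0.0]
wrist_force: [-0.5, -0.4, 0.3]
width: 0.277
t 7.32 P [0.5262 0.4042 0.109 ] w 0.277 F [-0.5 -0.4  0.3]
t: [-0.0022  0.001   0.006 ] r: [ 0.0003 -0.0004 -0.0009] rows: 0.0925027584932998 0.006100842242143164
```

```bash
python3 -m crank '[{"rx":0,"ry":0,"rz":0,"tx":0,"ty":0,"tz":0.002,"hand":-1},{"rx":0,"ry":0,"rz":0,"tx":0,"ty":0,"tz":0.004,"hand":-1},{"rx":0,"ry":0,"rz":0,"tx":0,"ty":0,"tz":0.006,"hand":-1},{"rx":0,"ry":0,"rz":0,"tx":0,"ty":0,"tz":0.006,"hand":-1},{"rx":0,"ry":0,"rz":0,"tx":0,"ty":0,"tz":0.006,"hand":-1}]' 12; python3 go.py .527 .403 .1054 97.2
```

```text
t: 7.73
tool_pos: [0.5263, 0.404, 0.1055]
tool_rot: [0.662, 0.75, 0.0, 0.0]
wrist_force: [-0.1, -0.3, -0.1]
width: 0.279
t 7.73 P [0.5263 0.404  0.1055] w 0.279 F [-0.1 -0.3 -0.1]
t: [-0.0019  0.0009  0.0001] r: [ 0.0006 -0.0003 -0.001 ] rows: 0.030237753199508853 0.007518488609790136
```

```bash
python3 -m crank '[{"rx":0,"ry":0,"rz":0,"tx":0,"ty":0,"tz":0.001,"hand":-1},{"rx":0,"ry":0,"rz":0,"tx":0,"ty":0,"tz":0.0015,"hand":-1},{"rx":0,"ry":0,"rz":0,"tx":0,"ty":0,"tz":0.0015,"hand":-1}]' 3; python3 go.py .527 .403 .1054 97.2
```

```text
t: 7.98
tool_pos: [0.5266, 0.4042, 0.105]
tool_rot: [0.662, 0.75, 0.001, 0.0]
wrist_force: [0.6, -0.9, 4.4]
width: 0.276
t 7.98 P [0.5266 0.4042 0.105 ] w 0.276 F [ 0.6 -0.9  4.4]
t: [-0.0021  0.0004 -0.0007] r: [ 0.0015 -0.0006 -0.0012] rows: 0.0326087946056034 0.012363967185717301
```

```bash
python3 -m crank '[{"rx":0,"ry":0,"rz":0,"tx":0,"ty":0,"tz":0,"hand":-0.4},{"rx":0,"ry":0,"rz":0,"tx":0,"ty":0,"tz":0,"hand":-0.35},{"rx":0,"ry":0,"rz":0,"tx":0,"ty":0,"tz":0,"hand":-0.3},{"rx":0,"ry":0,"rz":0,"tx":0,"ty":0,"tz":0,"hand":-0.2},{"rx":0,"ry":0,"rz":0,"tx":0,"ty":0,"tz":0,"hand":0.2},{"rx":0,"ry":0,"rz":0,"tx":0,"ty":0,"tz":0,"hand":0.2},{"rx":0,"ry":0,"rz":0,"tx":0,"ty":0,"tz":0,"hand":0.2},{"rx":0,"ry":0,"rz":0,"tx":0,"ty":0,"tz":0,"hand":0.2},{"rx":0,"ry":0,"rz":0,"tx":0,"ty":0,"tz":0,"hand":0.2}]'; python3 go.py .527 .403 .25 97.2
python3 - <<'E'
from ov import *
save("scene","s4.png")
P=r.get_state()["tool_pos"]
it=[(circ((P[0],P[1]),.026,.005),(255,0,255)),(circ((.528,.404),.045,.005),(255,255,0))]
draw("scene","s4.png","s4o.png",120,200,260,340,5,it)
E
```

```text
t: 8.73
tool_pos: [0.5261, 0.404, 0.1043]
tool_rot: [0.662, 0.75, -0.0, -0.0]
wrist_force: [0.1, 0.4, 1.4]
width: 0.6
t 8.73 P [0.5261 0.404  0.1043] w 0.6 F [0.1 0.4 1.4]
t: [-0.0019  0.0012 -0.2428] r: [-0.0001  0.     -0.0009] rows: 3.493205181366504 0.0056621638601452706
```

View pics/s4o.png

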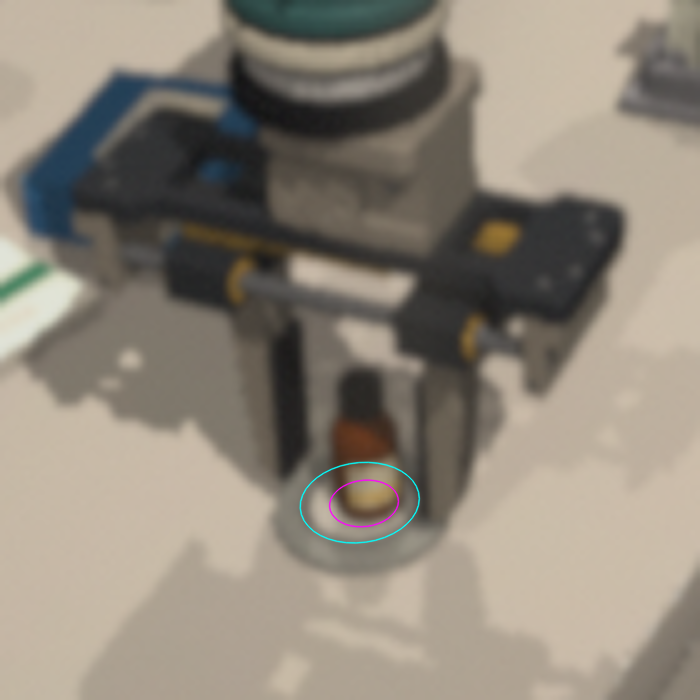

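The bottle stands inside the ring and the gripper has let go. Raising.

```bash
python3 -m crank '[{"rx":0,"ry":0,"rz":0,"tx":0,"ty":0,"tz":-0.03,"hand":0.4},{"rx":0,"ry":0,"rz":0,"tx":0,"ty":0,"tz":-0.08,"hand":0.4},{"rx":0,"ry":0,"rz":0,"tx":0,"ty":0,"tz":-0.14,"hand":1},{"rx":0,"ry":0,"rz":0,"tx":0,"ty":0,"tz":-0.2,"hand":1},{"rx":0,"ry":0,"rz":0,"tx":0,"ty":0,"tz":-0.26,"hand":1},{"rx":0,"ry":0,"rz":0,"tx":0,"ty":0,"tz":-0.28,"hand":1},{"rx":0,"ry":0,"rz":0,"tx":0,"ty":0,"tz":-0.28,"hand":1}]'
python3 - <<'E'
from ov import *
print(np.round(r.get_state()["joint_positions"],2))
save("scene","s5.png"); 
b=(.5263,.404)
it=[(circ(b,.026,.005),(255,0,255)),(circ(b,.018,.065),(255,0,255)),(circ((.528,.404),.045,.005),(255,255,0))]
draw("scene","s5.png","s5o.png",150,250,240,340,6,it)
E
python3 go.py .526 .25 .272 52; python3 go.py .526 .052 .25 7.2
```

```text
t: 9.37
tool_pos: [0.5272, 0.4054, 0.2769]
tool_rot: [0.662, 0.75, 0.004, 0.001]
wrist_force: [0.4, 0.2, -0.2]
width: 0.999
[-0.31  0.59 -0.58  1.56  0.36  1.09 -0.85]
t 9.42 P [0.5265 0.4043 0.2739] w 0.996 F [-0.1  0.2 -0.4]
t: [-0.2551 -0.0329  0.0028] r: [ 0.0029 -0.0029  1.0032] rows: 3.700730845042442 6.305332759121711
t 9.42 P [0.5265 0.4043 0.2739] w 0.996 F [-0.1  0.2 -0.4]
t: [-0.5826 -0.0741  0.0389] r: [ 1.7000e-03 -4.1000e-03  1.9988e+00] rows: 8.468048440638299 12.562288042356048
```

View pics/s5o.png

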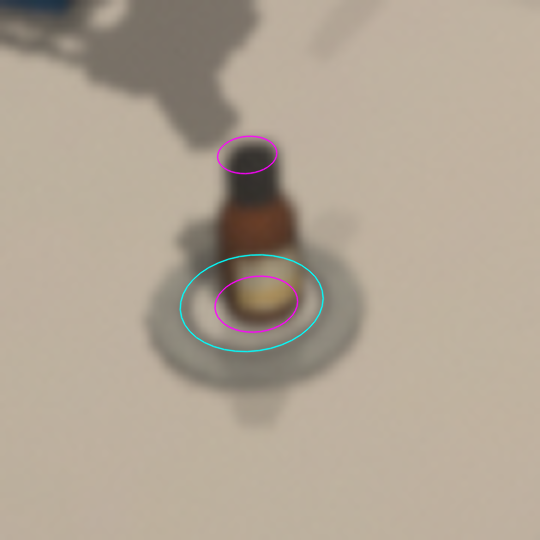

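The bottle is upright inside the ring. Going to the cassette, turning the jaws 90° on the way.

```bash
python3 -m crank '[{"rx":0,"ry":0,"rz":0.15,"tx":-0.04,"ty":-0.005,"tz":0,"hand":1},{"rx":0,"ry":0,"rz":0.3,"tx":-0.09,"ty":-0.012,"tz":0,"hand":1},{"rx":0,"ry":0,"rz":0.45,"tx":-0.15,"ty":-0.02,"tz":0,"hand":1},{"rx":0,"ry":0,"rz":0.6,"tx":-0.2,"ty":-0.028,"tz":0,"hand":1},{"rx":0,"ry":0,"rz":0.75,"tx":-0.255,"ty":-0.033,"tz":0,"hand":1},{"rx":0,"ry":0,"rz":0.9,"tx":-0.255,"ty":-0.033,"tz":0,"hand":1},{"rx":0,"ry":0,"rz":1,"tx":-0.255,"ty":-0.033,"tz":0,"hand":1},{"rx":0,"ry":0,"rz":1,"tx":-0.255,"ty":-0.033,"tz":0,"hand":1}]'; python3 go.py .526 .052 .25 7.2
```

```text
t: 10.08
tool_pos: [0.525, 0.2481, 0.2702]
tool_rot: [0.899, 0.438, -0.002, 0.0]
wrist_force: [0.6, 0.5, 0.2]
width: 0.998
t 10.08 P [0.525  0.2481 0.2702] w 0.998 F [0.6 0.5 0.2]
t: [-0.2563  0.2028  0.0344] r: [5.000e-04 4.900e-03 9.943e-01] rows: 4.728439219135456 6.249449635410694
```

```bash
python3 -m crank '[{"rx":0,"ry":0,"rz":0.15,"tx":-0.04,"ty":0.032,"tz":0,"hand":1},{"rx":0,"ry":0,"rz":0.3,"tx":-0.08,"ty":0.064,"tz":0,"hand":1},{"rx":0,"ry":0,"rz":0.45,"tx":-0.12,"ty":0.096,"tz":0,"hand":1},{"rx":0,"ry":0,"rz":0.6,"tx":-0.16,"ty":0.128,"tz":0,"hand":1},{"rx":0,"ry":0,"rz":0.75,"tx":-0.2,"ty":0.16,"tz":0,"hand":1},{"rx":0,"ry":0,"rz":0.9,"tx":-0.24,"ty":0.19,"tz":0,"hand":1},{"rx":0,"ry":0,"rz":0.994,"tx":-0.256,"ty":0.203,"tz":0.034,"hand":1},{"rx":0,"ry":0,"rz":0.994,"tx":-0.256,"ty":0.203,"tz":0.034,"hand":1},{"rx":0,"ry":0,"rz":0.994,"tx":-0.256,"ty":0.203,"tz":0.034,"hand":1},{"rx":0,"ry":0,"rz":0.994,"tx":-0.256,"ty":0.203,"tz":0.034,"hand":1}]'; python3 go.py .526 .052 .25 7.2
python3 - <<'E'
from ov import *
print(np.round(r.get_state()["joint_positions"],2))
save("top","t6.png")
b=(.5263,.404)
it=[(circ((.528,.402),.068,.005),(255,255,0)),(circ(b,.026,.005),(255,0,255)),(circ(b,.018,.065),(255,0,255)),(circ((.528,.402),.045,.005),(255,255,0))]
draw("top","t6.png","t6o.png",90,150,160,220,8,it)
E
```

```text
t: 10.92
tool_pos: [0.5273, 0.0555, 0.2516]
tool_rot: [0.998, 0.067, -0.001, -0.0]
wrist_force: [0.1, 0.5, 0.6]
width: 0.996
t 10.92 P [0.5273 0.0555 0.2516] w 0.996 F [0.1 0.5 0.6]
t: [-0.0029  0.0056  0.0027] r: [-0.0013  0.0015  0.0118] rows: 0.09804321595305272 0.07541521130495418
[ 0.01  0.34 -0.22  1.93  0.09  0.88 -1.69]
```

View pics/t6o.png

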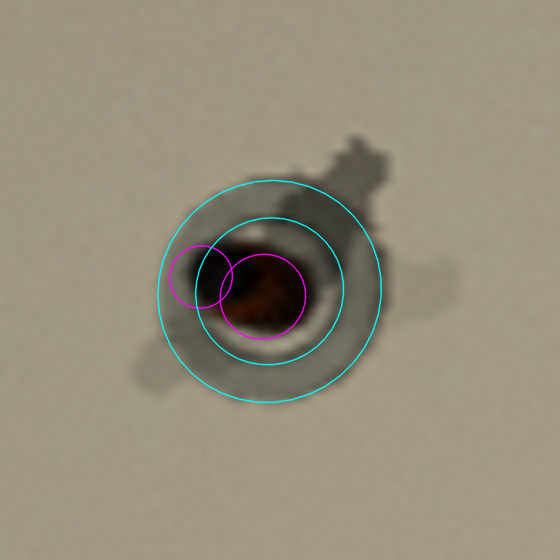

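In the top picture the bottle sits in the ring within about 3 mm of centre, with its base at about (265,290) in the crop. It also shows the top camera reading y about 2 mm low compared with the robot. I'll aim for the cassette at (.525, .0525).

```bash
python3 go.py .525 .0525 .121 7.2
```

```text
t 10.97 P [0.5275 0.0558 0.252 ] w 0.999 F [-0.7  0.1  0.3]
t: [-0.0048  0.0051  0.2184] r: [-0.0013  0.0002  0.0117] rows: 3.1436560158276903 0.07388673287264388
```

```bash
python3 -m crank '[{"rx":0,"ry":0,"rz":0.012,"tx":-0.003,"ty":0.003,"tz":0.05,"hand":1},{"rx":0,"ry":0,"rz":0.012,"tx":-0.003,"ty":0.003,"tz":0.1,"hand":1},{"rx":0,"ry":0,"rz":0.012,"tx":-0.003,"ty":0.003,"tz":0.13,"hand":1},{"rx":0,"ry":0,"rz":0.012,"tx":-0.003,"ty":0.003,"tz":0.14,"hand":1},{"rx":0,"ry":0,"rz":0.012,"tx":-0.003,"ty":0.003,"tz":0.14,"hand":1},{"rx":0,"ry":0,"rz":0.012,"tx":-0.003,"ty":0.003,"tz":0.14,"hand":1},{"rx":0,"ry":0,"rz":0.012,"tx":-0.003,"ty":0.003,"tz":0.14,"hand":1},{"rx":0,"ry":0,"rz":0.012,"tx":-0.003,"ty":0.003,"tz":0.14,"hand":1}]'; python3 go.py .525 .0525 .121 7.2
```

```text
t: 11.63
tool_pos: [0.5268, 0.052, 0.1694]
tool_rot: [0.998, 0.06, 0.001, -0.0]
wrist_force: [-0.1, 0.4, 0.7]
width: 0.999
t 11.63 P [0.5268 0.052  0.1694] w 0.999 F [-0.1  0.4  0.7]
t: [-0.0032 -0.0011  0.0806] r: [-0.     -0.0034 -0.0063] rows: 1.1613587250928141 0.044814317666823034
```

```bash
python3 -m crank '[{"rx":0,"ry":0,"rz":-0.006,"tx":-0.003,"ty":-0.001,"tz":0.02,"hand":1},{"rx":0,"ry":0,"rz":-0.006,"tx":-0.003,"ty":-0.001,"tz":0.04,"hand":1},{"rx":0,"ry":0,"rz":-0.006,"tx":-0.003,"ty":-0.001,"tz":0.06,"hand":1},{"rx":0,"ry":0,"rz":-0.006,"tx":-0.003,"ty":-0.001,"tz":0.075,"hand":1},{"rx":0,"ry":0,"rz":-0.006,"tx":-0.003,"ty":-0.001,"tz":0.08,"hand":1},{"rx":0,"ry":0,"rz":-0.006,"tx":-0.003,"ty":-0.001,"tz":0.08,"hand":1},{"rx":0,"ry":0,"rz":-0.006,"tx":-0.003,"ty":-0.001,"tz":0.08,"hand":1},{"rx":0,"ry":0,"rz":-0.006,"tx":-0.003,"ty":-0.001,"tz":0.08,"hand":1}]'; python3 go.py .525 .0525 .121 7.2
python3 - <<'E'
from h import *
save("scene","s7.png"); a=cv2.imread('pics/s7.png')[110:260,210:360]; cv2.imwrite('pics/s7c.png',cv2.resize(a,None,fx=4,fy=4,interpolation=cv2.INTER_CUBIC))
E
```

```text
t: 12.3
tool_pos: [0.5244, 0.0521, 0.1203]
tool_rot: [0.998, 0.062, 0.0, -0.0]
wrist_force: [-0.1, -0.9, -0.4]
width: 0.999
t 12.3 P [0.5244 0.0521 0.1203] w 0.999 F [-0.1 -0.9 -0.4]
t: [ 0.001  -0.0005 -0.0012] r: [ 0.     -0.0008 -0.001 ] rows: 0.0243133687688591 0.00806463714519611
```

View pics/s7c.png

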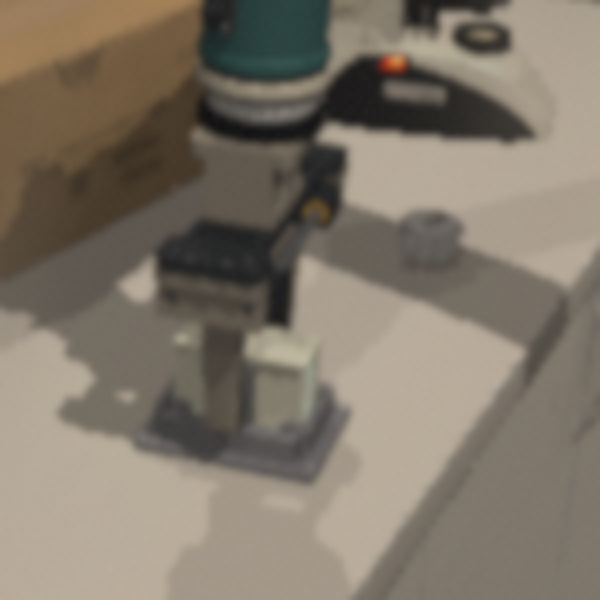

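The near finger is at the middle of the catch, at about (222,400) in the crop. I'll close gently first.

```bash
python3 -m crank '[{"rx":0,"ry":0,"rz":0,"tx":0,"ty":0,"tz":0,"hand":0.3},{"rx":0,"ry":0,"rz":0,"tx":0,"ty":0,"tz":0,"hand":0.25},{"rx":0,"ry":0,"rz":0,"tx":0,"ty":0,"tz":0,"hand":0.2},{"rx":0,"ry":0,"rz":0,"tx":0,"ty":0,"tz":0,"hand":0.1},{"rx":0,"ry":0,"rz":0,"tx":0,"ty":0,"tz":0,"hand":0},{"rx":0,"ry":0,"rz":0,"tx":0,"ty":0,"tz":0,"hand":-0.2},{"rx":0,"ry":0,"rz":0,"tx":0,"ty":0,"tz":0,"hand":-1},{"rx":0,"ry":0,"rz":0,"tx":0,"ty":0,"tz":0,"hand":-1},{"rx":0,"ry":0,"rz":0,"tx":0,"ty":0,"tz":0,"hand":-1},{"rx":0,"ry":0,"rz":0,"tx":0,"ty":0,"tz":0,"hand":-1},{"rx":0,"ry":0,"rz":0,"tx":0,"ty":0,"tz":0,"hand":-1}]' 12; python3 go.py .525 .0525 .121 7.2
```

```text
t: 13.27
tool_pos: [0.5241, 0.0519, 0.1201]
tool_rot: [0.998, 0.062, 0.0, 0.0]
wrist_force: [-1.8, -0.7, 3.4]
width: 0.451
t 13.27 P [0.5241 0.0519 0.1201] w 0.451 F [-1.8 -0.7  3.4]
t: [ 0.0016 -0.0008 -0.0014] r: [ 0.0003 -0.     -0.0011] rows: 0.03243263174215324 0.007213566124893564
```

The opening is 41.5 mm, so both catches are pressed fully home, and there's almost no side force. I'll firm the grip and lift straight up.

```bash
python3 -m crank '[{"rx":0,"ry":0,"rz":0,"tx":0,"ty":0,"tz":0,"hand":-1},{"rx":0,"ry":0,"rz":0,"tx":0,"ty":0,"tz":0,"hand":-1},{"rx":0,"ry":0,"rz":0,"tx":0,"ty":0,"tz":0,"hand":-1},{"rx":0,"ry":0,"rz":0,"tx":0,"ty":0,"tz":-0.005,"hand":-1},{"rx":0,"ry":0,"rz":0,"tx":0,"ty":0,"tz":-0.012,"hand":-1},{"rx":0,"ry":0,"rz":0,"tx":0,"ty":0,"tz":-0.02,"hand":-1},{"rx":0,"ry":0,"rz":0,"tx":0,"ty":0,"tz":-0.028,"hand":-1}]' 28; python3 go.py .525 .0525 .245 7.2
```

```text
t: 13.85
tool_pos: [0.5239, 0.0521, 0.1369]
tool_rot: [0.998, 0.062, -0.0, -0.0]
wrist_force: [-0.5, -0.9, -2.3]
width: 0.433
t 13.85 P [0.5239 0.0521 0.1369] w 0.433 F [-0.5 -0.9 -2.3]
t: [ 0.0018 -0.0004 -0.1802] r: [-0.0002  0.0007 -0.0009] rows: 2.5924176970170043 0.007202996704021813
```

```bash
python3 -m crank '[{"rx":0,"ry":0,"rz":0,"tx":0,"ty":0,"tz":-0.015,"hand":-1},{"rx":0,"ry":0,"rz":0,"tx":0,"ty":0,"tz":-0.035,"hand":-1},{"rx":0,"ry":0,"rz":0,"tx":0,"ty":0,"tz":-0.055,"hand":-1},{"rx":0,"ry":0,"rz":0,"tx":0,"ty":0,"tz":-0.075,"hand":-1},{"rx":0,"ry":0,"rz":0,"tx":0,"ty":0,"tz":-0.095,"hand":-1},{"rx":0,"ry":0,"rz":0,"tx":0,"ty":0,"tz":-0.115,"hand":-1},{"rx":0,"ry":0,"rz":0,"tx":0,"ty":0,"tz":-0.135,"hand":-1},{"rx":0,"ry":0,"rz":0,"tx":0,"ty":0,"tz":-0.155,"hand":-1},{"rx":0,"ry":0,"rz":0,"tx":0,"ty":0,"tz":-0.17,"hand":-1},{"rx":0,"ry":0,"rz":0,"tx":0,"ty":0,"tz":-0.178,"hand":-1},{"rx":0,"ry":0,"rz":0,"tx":0,"ty":0,"tz":-0.18,"hand":-1},{"rx":0,"ry":0,"rz":0,"tx":0,"ty":0,"tz":-0.18,"hand":-1},{"rx":0,"ry":0,"rz":0,"tx":0,"ty":0,"tz":-0.18,"hand":-1},{"rx":0,"ry":0,"rz":0,"tx":0,"ty":0,"tz":-0.18,"hand":-1},{"rx":0,"ry":0,"rz":0,"tx":0,"ty":0,"tz":-0.18,"hand":-1}]' 28; python3 go.py .525 .0525 .245 7.2
python3 - <<'E'
from ov import *
save("scene","s8.png"); save("top","t8.png")
dz=r.get_state()["tool_pos"][2]-.1203; c=(.525,.0525); y=np.radians(7.2)
draw("scene","s8.png","s8o.png",200,80,350,250,3.5,[(rect(c,y,.084,.04,.067+dz),(0,0,255)),(rect(c,y,.084,.04,.008+dz),(0,0,255)),(rect(c,y,.116,.09,0),(0,255,0))])
draw("top","t8.png","t8o.png",90,130,340,240,3,[])
E
```

```text
t: 15.1
tool_pos: [0.5238, 0.052, 0.2441]
tool_rot: [0.998, 0.062, -0.001, 0.0]
wrist_force: [-0.7, 0.3, -2.1]
width: 0.439
t 15.1 P [0.5238 0.052  0.2441] w 0.439 F [-0.7  0.3 -2.1]
t: [ 0.0021 -0.0006 -0.0015] r: [-0.0001  0.0016 -0.001 ] rows: 0.037640475606661256 0.012114469494463865
```

View pics/s8o.png

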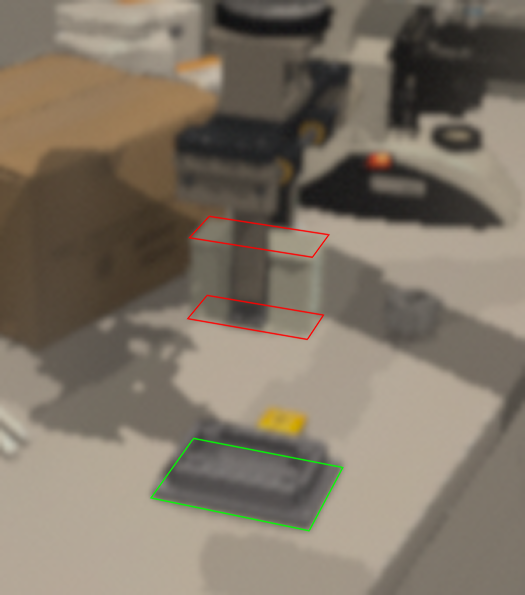

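View pics/t8o.png

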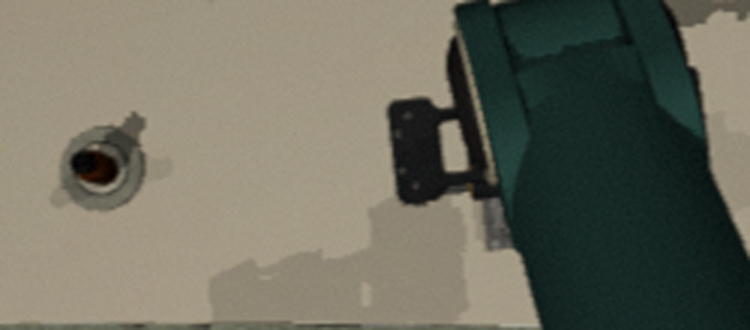

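The cassette is in the air, level and matching the predicted outline, about 124 mm above its seat. The dock below is empty, the coverslips are in place at (283,421) in the crop, and the bottle stands in its ring at (100,165) in the top crop. Handing in.

```bash
python3 -c "
from station import job_done,r
s=r.get_state(); print(s['qd'].round(3) if hasattr(s['qd'],'round') else s['qd']); print(job_done())"
```

```text
[-0.    -0.003 -0.    -0.001  0.     0.001 -0.   ]
the job is handed in; nothing more can be done
None
```

I moved the oil bottle onto the stand, then pinched both catches and lifted the cassette straight up. I handed the job in at about 15 s with the cassette still held there; no verdict was reported.

- **Bottle:** it stands upright and released inside the ring, within about 3 mm of the centre in the top picture.
- **Catches:** the jaws were 41.5 mm apart with the cassette still seated (42 mm is fully pressed), and about 40 mm apart while holding it with a 28 N grip. I read this from the jaw opening, because the catch positions can't be measured directly.
- **Cassette:** it is about 124 mm above its seat and looks level. The wrist carried about 2 N, close to the cassette's weight, and the arm was still.
- **Coverslips and tally counter:** they look unmoved in the last scene picture. I did not measure them again.

**Disagreement:** the two cameras differed by about 4 mm in y. I aimed between them, and the bottle held in the gripper supported a value about 2 mm above the top camera's.

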